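Click the proud snap cap home with the seating tool

TASK

One of the three amber sample jars on the slant stands has its snap cap still standing proud. Take the seating tool, press its flat foot squarely and centrally onto that cap, along the leaning jar's own axis, until the cap clicks fully home, then stand the tool upright on its round rubber pad again and let go. Push the cap only with the tool, and leave the other two jars and the loose things on the bench as they are.

Things in the scene. Friction and masses are not known exactly. Their poses are not given: they have to be found in the camera images.
- tool_grip (a point): The seating tool, standing upright, 102 mm tall, 0.25 kg: a round steel foot (38 mm across, 14 mm thick, flat underneath), a 16 mm shank, a 44 mm collar from 40 to 46 mm above the foot's underside, and above that a square black plastic grip 26 x 26 mm and 56 mm long, up to the top. This point is on the tool's axis 76 mm above the foot's underside, mid-grip. z runs along the tool from foot to top; x and y are square to the grip's flat sides.
- tool_foot (a point): Centre of the flat underside of the tool's foot, the face that presses; same axes as the grip.
- pad: Round black rubber pad fixed on the bench, 90 mm across, 6 mm thick, where the tool stands. Origin at the centre of its underside, z up.
- cap_top (a point): Centre of the flat top of the proud cap: white, ribbed, 58 mm across, 13 mm tall, on an amber jar that leans 30 degrees from vertical, its mouth towards the robot's side. A 12 mm gap with the cap's black rubber plug shows under its skirt; home, 1 mm and no plug is seen. z points out of the cap along the jar's axis; y is level. About 112 mm above the bench.
- cap (a joint): Travel of the proud cap along the jar's axis towards the jar: 0 = proud as found, 0.012 m = fully home. It resists with about 10 N at first, gives way half-way and then snaps down and stays home.
- stand_proud: Slant stand of the jar with the proud cap, heavy, fixed to the bench, turned up to 0.3 rad either way. Base 115 x 80 x 10 mm, jar 50 mm across. Origin at the centre of the base's underside; the jar leans towards its -x; z up. All three stands look the same apart from the cap.
- stand_b: Another slant stand with a jar whose cap is already home; same shape and axes; its cap's top is about 101 mm above the bench, 5 mm to the -x side of the origin.
- stand_c: The third slant stand, its cap also already home; as the other.
- bottle: Loose glass reagent bottle with black cap, 60 mm across, 130 mm tall; origin under its centre.
- dishes: Loose pile of two clear lidded dishes, 92 mm across, 33 mm high; origin under its centre.
- spare_cap: A spare white snap cap lying loose on the bench, 56 mm across, 13 mm high; not to be used. Origin under its centre.
- beaker: Loose glass beaker, 56 mm across, 70 mm tall; origin under its centre.
Things that resemble listed ones, but are neither listed nor needed, are in the scene too. Leave any yellow look-alike of the part that bears tool_grip alone.

How it is judged:
By the outcome, as a careful person would: the job done as asked, in the order asked, and still so for the second after the job is handed in, with the robot touching nothing.
It also fails if it takes over 50 s, if anything falls off the work surface, if the arm or the gripper's body presses on something with over 40 N, if the wrist force passes 120 N, or if a joint passes its speed limit or range.

ROBOT

A 7-joint arm with a two-finger parallel gripper is mounted at the origin on the work surface. World frame = base frame: x ahead of the robot, y to its left, z up, the work surface at z = 0. Lengths are in m, angles in rad, forces in N, time in s.
With the tool pointing down it reaches from about 0.4 to 0.875 m from the base axis. Payload 6.5 kg.
Tool frame: the origin (TCP) lies midway between the tips of the shut fingers; the grasp point (between the pads) lies 19 mm behind it; x points along the fingers, z is the direction in which the jaws open and shut, and the axes are right-handed (so a half turn about x gives the same grasp; the last joint's range is limited). The gripper opens to 85 mm and grips with 20 to 120 N. Pads are 22 mm wide; open, the fingers measure 114 mm over their backs; the gripper's body (76 mm by 85 mm) begins 54 mm behind the grasp point. The pads swing forward as they close: fully open they stand 13 mm farther back than shut.
Start: joints at [-0.066, 0.536, -0.004, 1.538, 0.003, 1.067, -0.071], TCP at [0.65, 0, 0.231] pointing down, gripper open.
Joint ranges: [-2.7, 2.7], [-0.37, 2.16], [-1.27, 1.26], [0.24, 2.4], [-1.31, 4.45], [0.19, 1.91], [-2.76, 2.76]. Speed limits (rad/s): [2.39, 2.39, 3.14, 3.14, 3.14, 3.14, 3.14].

INTERFACE

Orientations are given as a rotation vector (axis times angle).
In Python, from bench import reach, movel, set_joints, release, clamp, wait, ik, read_state, capture, Unreachable, job_done gives the robot as it stands. Calls block until the motion is done:
- reach(position, orientation): joint-space move of the TCP to a pose.
- movel(position, rate=0.15, frame=None, until_force=None): straight line of the TCP; frame=None keeps the orientation; rate is the mean speed in m/s. With until_force (N) it stops when the force on the tool has changed by that much, and returns True; else False.
- set_joints(angles): joint-space move.
- release() and clamp(newtons=None): open the fingers fully, or close them until they stop; newtons is the grip in N (None keeps the last).
- wait(seconds).
- ik(position, orientation): joint angles nearest the present ones, or None.
- read_state(): the state.
- capture(name): name is "scene" or "side" or "wrist"; returns a dict with "color" (480x640x3 uint8, blue, green, red), "K" (3x3 intrinsics, pixels), "eye" and "attitude" of the camera in the world. Camera axes: x right, y up, looking along -z (the intrinsics and any distortion apply to the point x, -y, -z); pixel columns grow to the right and rows downward; lengths in m; the calibration is good to about 2 mm. A picture is of the moment at which its call begins. There is no depth.
A pose or a line that the arm cannot do raises Unreachable and nothing moves.
- job_done(): hands the job in, once; it reports no verdict.
The state is a dict: "clock": time; "q": joint angles; "qvel": joint speeds; "joint_efforts": joint torques, N m; "eef_pos": TCP position; "tool_rot": TCP orientation; "ft_force": force on the tool from outside, world axes, zero at the start; "wrist_torque": the same for the moment, N m; "opening": finger opening in m.
Only numpy, scipy, OpenCV 4.12 (cv2) and the standard library are available. Lean on these libraries where they do the work, as an engineer would, in place of code of your own. Each camera call takes 0.05 s, during which the arm holds its last target. There are 200 camera calls.

## Working session

There is one attempt and no reset: what is moved stays moved. The work goes in short steps, each a Python script; the robot and the scene stay as the last script left them, time stands still between calls to the robot, and variables do not carry over. Pictures are saved under pics/ and viewed, about 8 in all and at most 12, crops included, and the job is handed in when it is done.

```bash
mkdir -p pics; ls; cat > h.py <<'E'
import numpy as np, cv2, pickle
from scipy.spatial.transform import Rotation as R
from bench import *
def snap(name, fn):
    c=capture(name); cv2.imwrite(f'pics/{fn}.png',c['color']); pickle.dump(c,open(f'pics/{fn}.pkl','wb')); return c
def att(c):
    a=np.array(c['attitude'],float)
    return a if a.shape==(3,3) else R.from_rotvec(a).as_matrix()
def load(fn): return pickle.load(open(f'pics/{fn}.pkl','rb'))
def dist(c): 
    for k in c:
        if 'dist' in k: return np.array(c[k],float)
    return None
def ray(c,u,v):
    p=cv2.undistortPoints(np.array([[[u,v]]],float),np.array(c['K'],float),dist(c))[0,0]
    d=att(c)@np.array([p[0],-p[1],-1]); return np.array(c['eye'],float),d/np.linalg.norm(d)
def onz(c,u,v,z):
    e,d=ray(c,u,v); return e+d*(z-e[2])/d[2]
def proj(c,P):
    P=np.atleast_2d(P); q=(P-np.array(c['eye']))@att(c); q=q*[1,-1,-1]
    return cv2.projectPoints(q.reshape(-1,1,3),np.zeros(3),np.zeros(3),np.array(c['K'],float),dist(c))[0].reshape(-1,2)
def tri(obs):
    A=np.zeros((3,3));b=np.zeros(3)
    for c,u,v in obs:
        e,d=ray(c,u,v);M=np.eye(3)-np.outer(d,d);A+=M;b+=M@e
    return np.linalg.solve(A,b)
E
python3 - <<'E'
from h import *
for n in('scene','side','wrist'):
    c=snap(n,n+'0'); print(n,{k:(v if k!='color' else v.shape) for k,v in c.items()})
print(read_state())
E
```

```text
pics
scene {'color': (480, 640, 3), 'K': array([[477.86772727,   0.        , 319.48653336],
       [  0.        , 477.86772727, 244.59932035],
       [  0.        ,   0.        ,   1.        ]]), 'eye': array([0.84864279, 0.58454557, 0.71103259]), 'attitude': array([0.29142825, 1.02434655, 2.4448013 ])}
side {'color': (480, 640, 3), 'K': array([[536.66031572,   0.        , 321.40200773],
       [  0.        , 536.66031572, 235.92072665],
       [  0.        ,   0.        ,   1.        ]]), 'eye': array([ 0.22099832, -0.77796262,  1.05283568]), 'attitude': array([ 0.70710602, -0.14365988, -0.36330058])}
wrist {'color': (480, 640, 3), 'K': array([[382.67559357,   0.        , 315.76876787],
       [  0.        , 382.67559357, 241.54601544],
       [  0.        ,   0.        ,   1.        ]]), 'eye': array([0.64925267, 0.07052986, 0.37319519]), 'attitude': array([-0.27974986,  0.00235356,  0.00069394])}
{'clock': 0.15, 'q': array([-0.0661909 ,  0.53700115, -0.0044105 ,  1.53866799,  0.00258892,
        1.06730129, -0.07120374]), 'qvel': array([ 2.81333753e-04, -2.45831121e-03,  1.78049016e-03, -3.36627155e-03,
        6.83675523e-05, -2.31432204e-03,  4.69692887e-04]), 'joint_efforts': array([ 1.61238928e-03, -5.83780539e+01,  1.04997531e+00, -2.59348226e+01,
        1.25170653e-02,  6.47799578e-03, -7.88314480e-06]), 'eef_pos': array([ 6.49498821e-01, -2.95706841e-05,  2.30600268e-01]), 'tool_rot': array([-1.07157026e-04,  1.57216425e+00, -6.14137895e-05]), 'ft_force': array([-0.64294509, -0.88491528, -0.23207045]), 'wrist_torque': array([ 0.00485967, -0.00377481,  0.01670438]), 'opening': 0.08515319849064484}
```

View pics/scene0.png

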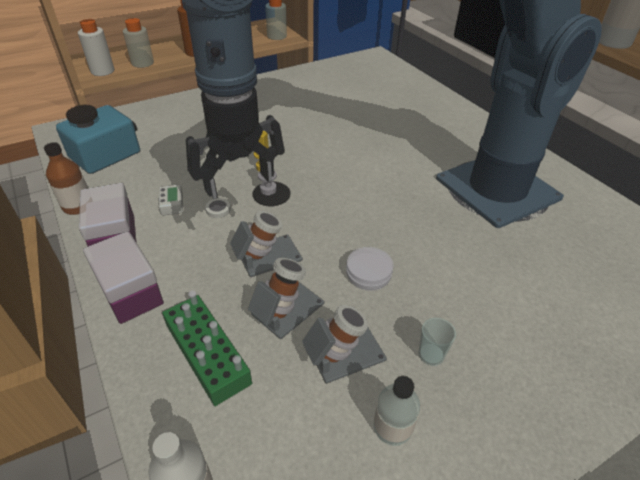

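View pics/side0.png

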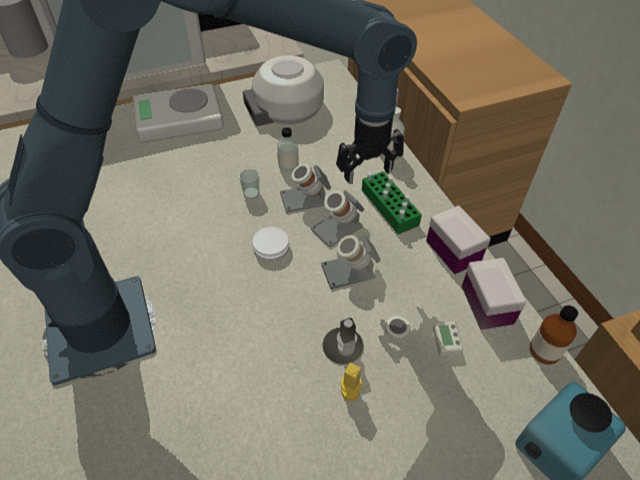

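The scene view has three jars with caps near (265,222), (288,270) and (348,320). In the side view the black-gripped tool stands on its pad at (347,340), with the yellow look-alike at (352,380). The spare cap could be the white thing at (397,327) in that view. Next is one composite crop to decide which jar is proud and to pick points.

```bash
python3 - <<'E'
from h import *
a=cv2.imread('pics/scene0.png')[195:395,215:395]; b=cv2.imread('pics/side0.png')[150:290,270:390]; d=cv2.imread('pics/side0.png')[305:405,310:420]
I=np.zeros((600,800,3),np.uint8)
a=cv2.resize(a,None,fx=2.5,fy=2.5,interpolation=3); I[:500,:450]=a   # scene (215+u/2.5,195+v/2.5)
b=cv2.resize(b,None,fx=2.25,fy=2.25,interpolation=3); I[:b.shape[0],455:455+b.shape[1]]=b
d=cv2.resize(d,None,fx=2.75,fy=2.75,interpolation=3); I[320:320+d.shape[0],455:455+d.shape[1]]=d
cv2.imwrite('pics/comp.png',I)
E
```

```text
(no output)
```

View pics/comp.png

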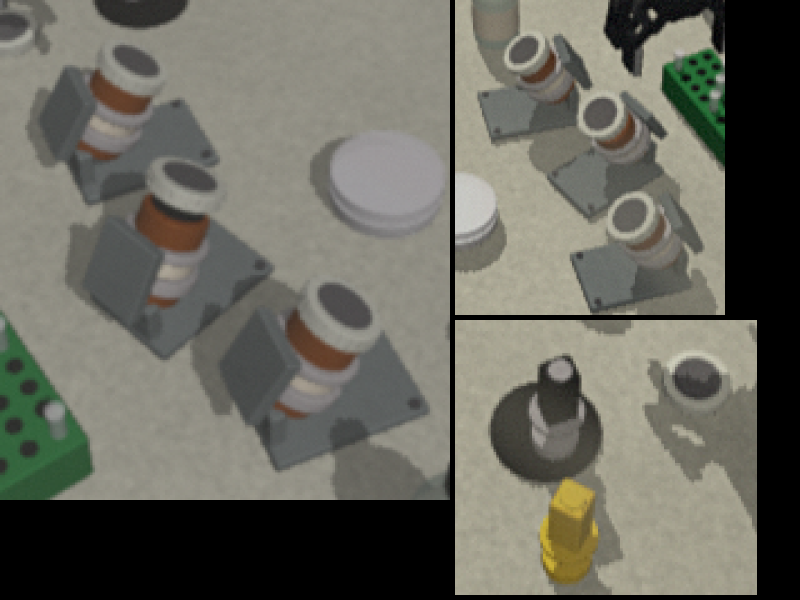

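View pics/wrist0.png

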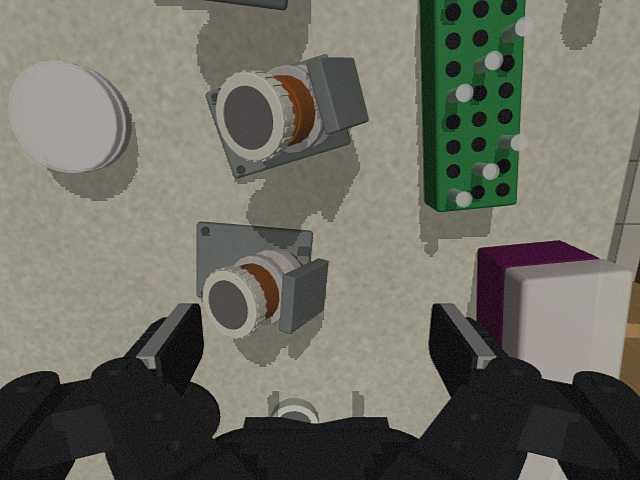

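The comp shows the middle jar (scene ≈(290,268), side ≈(340,202)) with a black plug band under its skirt, so it is the proud one. The other two caps sit close. The candidate tools were the black grip on the pad (side 347,340), which I choose, and the yellow one (352,380), which I leave. I'll triangulate rough positions and take close wrist views of each.

```bash
python3 - <<'E'
from h import *
s,d,w=load('scene0'),load('side0'),load('wrist0')
print('pad',onz(s,271,193,.006),onz(d,310+546/2.75-455/2.75,305+(430-320)/2.75,.006))
print('tool top side',onz(d,310+(561-455)/2.75,305+(369-320)/2.75,.102))
for n,(a,b),(e,f) in(('A',(135,61),(632,218)),('B',(190,178),(602,116)),('C',(341,305),(527,52))):
    print(n,tri([(s,215+a/2.5,195+b/2.5),(d,270+(e-455)/2.25,150+f/2.25)]))
print('wrist upper', proj(w,tri([(s,215+190/2.5,195+178/2.5),(d,270+(602-455)/2.25,150+116/2.25)])))
print('yellow',onz(d,310+(575-455)/2.75,305+(490-320)/2.75,.1))
# wrist camera in TCP frame
st=read_state();Rt=R.from_rotvec(st['tool_rot']).as_matrix()
print(Rt.T@(w['eye']-st['eef_pos'])); print(Rt)
# cand viewing pose ik
for yaw in (0,np.pi/2,-np.pi/2):
    r=(R.from_euler('z',yaw)*R.from_euler('y',np.pi/2)).as_rotvec()
    print(yaw,ik([.57,-.3,.25],r), ik([.57,-.3,.08],r))
E
```

```text
pad [ 0.49353881 -0.24397941  0.006     ] [ 0.4940731  -0.24628655  0.006     ]
tool top side [ 0.4999834  -0.25189453  0.102     ]
A [ 0.58165738 -0.06267048  0.0997016 ]
B [0.6060123  0.07602463 0.10957279]
C [0.56952214 0.21301561 0.10059392]
wrist upper [[251.06541984 122.90204167]]
yellow [ 0.46958811 -0.34548372  0.1       ]
[-0.14260202  0.07054414 -0.00043916]
[[-1.36792012e-03 -2.91889836e-05  9.99999064e-01]
 [-1.07315340e-04  9.99999994e-01  2.90422118e-05]
 [-9.99999059e-01 -1.07275512e-04 -1.36792324e-03]]
0 [ 0.37701155  0.50833842  0.05423518  1.53864293 -0.02967954  1.09541598
  0.43798673] [ 0.3919392   0.70795909  0.03280613  1.65253644 -0.03028456  0.78159232
  0.43836452]
1.5707963267948966 [ 0.6067881   0.52584393 -0.27907306  1.52275933  0.15462526  1.11471246
  1.86609855] [ 0.61574856  0.72803426 -0.29257349  1.63712531  0.26663892  0.81591357
  1.78035135]
-1.5707963267948966 [ 0.14146215  0.53113223  0.39907587  1.55449768 -0.22254494  1.10112415
 -0.97852531] [ 0.1916116   0.73162085  0.32574777  1.66608873 -0.30441296  0.79417836
 -0.91620574]
```

```bash
python3 - <<'E'
from h import *
r=R.from_euler('y',np.pi/2).as_rotvec()
reach([.60,-.0,.26],r); 
snap('wrist','wj')
reach([.495,-.30,.26],r); wait(.2); snap('wrist','wt'); snap('scene','sc1')
print(read_state()['clock'],read_state()['eef_pos'])
a=cv2.imread('pics/wj.png'); b=cv2.imread('pics/wt.png')
cv2.imwrite('pics/two.png',np.hstack([a[0:480,120:520],b[:,120:520]]))
E
```

```text
2.05 [ 0.49554304 -0.29920499  0.25998982]
```

View pics/two.png

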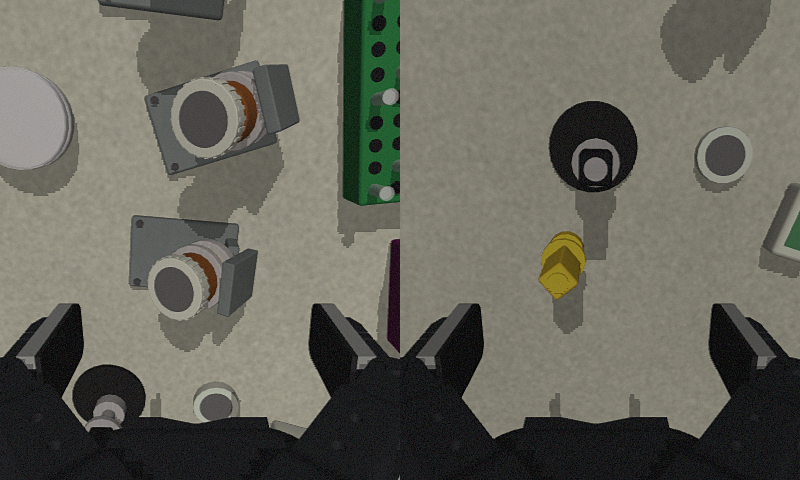

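The left panel (wj) shows proud jar B with its cap top near (wj u≈325,v≈117) and base corners (148,98),(168,173). The right panel (wt) shows the pad at (u≈313,v≈146), the tool top at (315,168) with yaw near 0, and the yellow one at (282,270). I'll now take enlarged views with ellipse fits.

```bash
python3 - <<'E'
from h import *
def blob(c,u,v,lo,hi,r):
    g=cv2.medianBlur(c['color'],3).max(2); m=((g>=lo)&(g<=hi)).astype(np.uint8)
    k=np.zeros_like(m); cv2.circle(k,(int(u),int(v)),r,1,-1); m&=k
    n,l,st,ce=cv2.connectedComponentsWithStats(m,connectivity=4); i=l[int(v),int(u)]
    if i==0: return None,g[int(v)-2:int(v)+3,int(u)-2:int(u)+3]
    ct=max(cv2.findContours((l==i).astype(np.uint8),0,1)[0],key=cv2.contourArea)
    return cv2.fitEllipse(cv2.convexHull(ct)),st[i]
wj,wt,s,d,w0=[load(n) for n in('wj','wt','scene0','side0','wrist0')]
obs={}
for n,c,u,v,r in(('wj',wj,325,117,45),('w0',w0,248,118,45),('s',s,291,266,18),('d',d,335,201,14)):
    g=int(c['color'][v,u].max()); e,st=blob(c,u,v,g-25,g+30,r); print(n,g,e,st)
    if e: obs[n]=(c,*e[0])
P=tri(list(obs.values())); print('captop',P)
for n,o in obs.items(): print(n,o[1:],proj(o[0],P), onz(*o,P[2]))
# pad
g=int(wt['color'][120,313].max()); e,st=blob(wt,313,120,0,60,60); print('pad',g,e,st, onz(wt,*e[0],.006))
g=int(wt['color'][168,315].max()); e,st=blob(wt,315,168,g-25,g+25,20); print('top',g,e,st, onz(wt,*e[0],.108))
a=cv2.resize(wt['color'][130:200,280:350],None,fx=5.7,fy=5.7,interpolation=2)
b=cv2.resize(wj['color'][50:190,250:430],None,fx=2.2,fy=2.2,interpolation=2)
I=np.zeros((400,800,3),np.uint8); I[:a.shape[0],:a.shape[1]]=a; I[:b.shape[0],402:402+b.shape[1]]=b; cv2.imwrite('pics/zoom.png',I)
E
```

```text
wj 72 ((322.9493713378906, 118.87899017333984), (48.15632629394531, 57.074344635009766), 170.9374237060547) [ 299   91   49   57 2181]
w0 73 ((247.91522216796875, 117.18898010253906), (47.86344909667969, 64.63522338867188), 164.9147186279297) [ 224   86   49   64 2448]
s 72 ((290.5478210449219, 265.1110534667969), (9.093306541442871, 22.338085174560547), 111.49162292480469) [280 260  22  12 167]
d 90 ((334.02105712890625, 200.2937469482422), (12.759746551513672, 15.088566780090332), 50.90584945678711) [327 194  15  14 159]
captop [0.60496738 0.07857272 0.11316274]
wj (322.9493713378906, 118.87899017333984) [[323.64778847 120.05266623]] [0.60445753 0.07938174 0.11316274]
w0 (247.91522216796875, 117.18898010253906) [[248.35572611 118.66140266]] [0.60472613 0.07947998 0.11316274]
s (290.5478210449219, 265.1110534667969) [[290.75317499 265.58391747]] [0.60476272 0.07741621 0.11316274]
d (334.02105712890625, 200.2937469482422) [[333.59849089 199.90562773]] [0.6054151  0.07694549 0.11316274]
pad 29 ((312.83258056640625, 142.31553649902344), (81.42013549804688, 88.88933563232422), 93.9458999633789) [ 269  101   88   77 3909] [ 0.49211209 -0.2382901   0.006     ]
top 113 ((315.1134033203125, 168.88006591796875), (23.17098045349121, 23.818553924560547), 22.799863815307617) [304 157  23  24 442] [ 0.49467604 -0.25522533  0.108     ]
```

View pics/zoom.png

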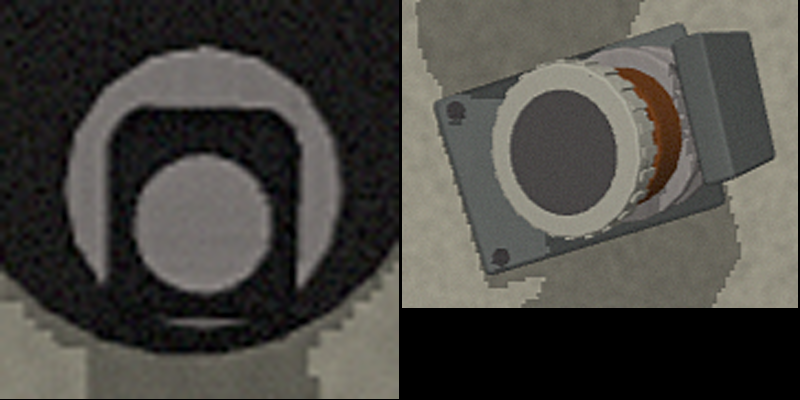

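```bash
python3 - <<'E'
from h import *
wj,wt,d=[load(n) for n in('wj','wt','side0')]
g=cv2.medianBlur(d['color'],3)[305:345,335:360].max(2)
f=lambda x,y:onz(wj,250+(x-402)/2.2,50+y/2.2,.010)
a,b,c=f(435,103),f(487,272),f(724,205); t=f(684,23)
print('edges',np.linalg.norm(a-b),np.linalg.norm(c-b),np.arctan2(*(c-b)[[1,0]]),np.arctan2(*(a-b)[[0,1]])*-1,np.arctan2(*(t-a)[[1,0]]),np.linalg.norm(t-a))
psi=np.mean([np.arctan2(*(c-b)[[1,0]]),-np.arctan2(*(a-b)[[0,1]])])
ex=np.array([np.cos(psi),np.sin(psi)]);o=((a+b)/2)[:2]+ex*.0575;print('psi',psi,'origin',o,'cap',o-ex*.011)
print('tool tri',tri([(wt,315.1,168.9),(d,348.5,322.8)]),onz(d,348.5,322.8,.108))
# pad by edges: left/right/top extremes of pad in wt
print('pad',onz(wt,270,146,.006),onz(wt,357,146,.006),onz(wt,313,101,.006),onz(wt,313,192,.006))
print('collar', onz(wt,280+(204)/5.7,130+172/5.7,.052))
r=R.from_euler('y',np.pi/2)
print(ik([.4947,-.2540,.064],r.as_rotvec()))
E
```

```text
edges 0.07645190632260523 0.11205195052581476 0.2717181305941476 0.2836875598228014 0.29018277150828503 0.11249986418494033
psi 0.27770284520847455 origin [0.61630519 0.0818791 ] cap [0.60572662 0.07886348]
tool tri [ 0.49609113 -0.25570041  0.11013174] [ 0.49815387 -0.25514012  0.108     ]
pad [ 0.44900925 -0.24199865  0.006     ] [ 0.53655604 -0.24175807  0.006     ] [ 0.4922516  -0.19926014  0.006     ] [ 0.49231669 -0.28831015  0.006     ]
collar [ 0.49514782 -0.25264822  0.052     ]
[ 0.35071951  0.61708673  0.05603267  1.89820896 -0.05520433  0.62776255
  0.44112889]
```

```bash
python3 - <<'E'
from h import *
r=R.from_euler('y',np.pi/2).as_rotvec()
reach([.4952,-.2542,.19],r); hit=movel([.4952,-.2542,.064],.12,until_force=8); print('hit',hit)
wait(.2); clamp(90); wait(.3); st=read_state(); print(st['clock'],st['eef_pos'],st['tool_rot'],st['opening'],st['ft_force'])
snap('side','sg')
movel([.4952,-.2542,.20],.12); wait(.2); st=read_state(); print(st['clock'],st['eef_pos'],st['opening'],st['ft_force'])
s=snap('side','sl'); c=snap('scene','scl')
p=proj(s,st['eef_pos'])[0].astype(int); q=proj(c,st['eef_pos'])[0].astype(int);print(p,q)
f=lambda I,p:cv2.resize(I[max(0,p[1]-60):p[1]+90,max(0,p[0]-65):p[0]+65],(390,450),interpolation=2)
cv2.imwrite('pics/lift.png',np.hstack([f(s['color'],p),f(c['color'],q)]))
E
```

```text
hit False
4.75 [ 0.49552673 -0.25430233  0.06418086] [-2.02026384e-04  1.57020514e+00 -1.56953160e-04] 0.025214255966738472 [0.77452528 0.15568254 2.77174215]
6.2833 [ 0.49489283 -0.25407498  0.19940364] 0.025167702048530374 [-1.21012512 -0.48025225 -3.29847714]
[348 297] [263 117]
```

View pics/lift.png

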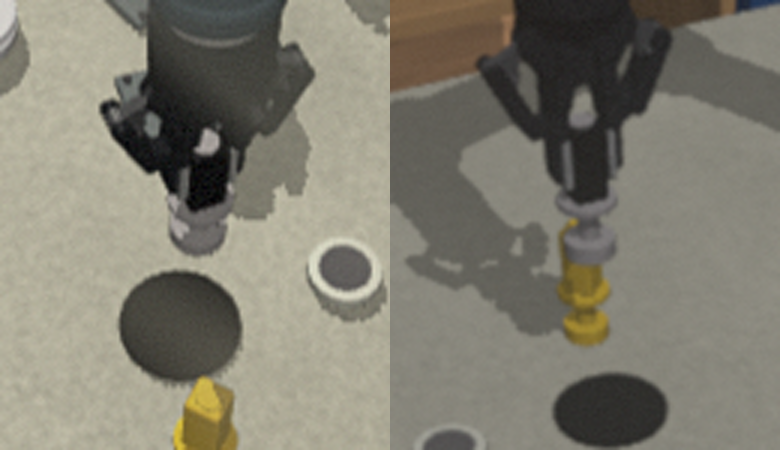

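The tool is held upright with opening 25 mm, and the pad is clear below it. I'll go to a standoff on the cap axis and overlay the predicted foot and cap rims.

```bash
cat >> h.py <<'E'
PSI=.28; D=.0582
CAP=np.array([.6051,.0783,.1125])
RT=R.from_euler('z',PSI)*R.from_euler('y',-np.pi/6)   # tool(foot->top) axes leaning
N=RT.apply([0,0,1]); RG=RT*R.from_euler('y',np.pi/2); RV=RG.as_rotvec()
def at(h,off=np.zeros(3)): return CAP+off+N*(D+h)
def ring(c,I,P,n_rot,rad,col):
    t=np.linspace(0,2*np.pi,80); X=P+n_rot.apply(np.c_[rad*np.cos(t),rad*np.sin(t),0*t])
    cv2.polylines(I,[np.round(proj(c,X)*16).astype(np.int32)],True,col,1,cv2.LINE_AA,4)
E
python3 - <<'E'
from h import *
print(N,ik(at(.05),RV),ik(at(0),RV))
reach(at(.10),RV); movel(at(.012),.12,frame=RV) ; wait(.3); st=read_state(); print(st['clock'],st['eef_pos'],at(.012),st['tool_rot'],RV,st['ft_force'])
foot=st['eef_pos']-R.from_rotvec(st['tool_rot']).apply([-1,0,0])*D
out=[]
for n in('side','scene'):
    c=snap(n,n+'P'); I=cv2.resize(c['color'],None,fx=5,fy=5,interpolation=2)
    c5=dict(c); K=np.array(c['K']).copy(); K[:2]*=5; K[:2,2]+=2; c5['K']=K
    ring(c5,I,foot,RT,.019,(0,0,255)); ring(c5,I,CAP,RT,.029,(0,255,0)); ring(c5,I,foot+N*.043,RT,.022,(255,0,255))
    p=proj(c5,CAP)[0].astype(int); out.append(I[p[1]-300:p[1]+200,p[0]-200:p[0]+200])
cv2.imwrite('pics/pre.png',np.hstack(out))
E
```

```text
[-0.48052772 -0.13817782  0.8660254 ] [-0.47785327  0.21721361  0.36032255  2.25737862 -0.74160006  0.21274306
  0.82644238] [ 0.45888797  0.43565638 -0.73617378  2.18375441  1.19990843  0.23924581
 -1.0000577 ]Traceback (most recent call last):
  File "<stdin>", line 3, in <module>
bench.Unreachable: the arm cannot follow that straight line within its joint ranges
```

```bash
python3 - <<'E'
from h import *
st=read_state(); print(st['clock'],st['eef_pos'],at(.1),np.round(st['q'],3))
for off in (0,np.pi/2,-np.pi/2,np.pi):
  rv=(RG*R.from_euler('x',off)).as_rotvec()
  for h in(.1,.07,.05,.03,.015,0,-.008,-.016):
    q=ik(at(h),rv); print(round(off,1),h,None if q is None else np.round(q,3))
E
```

```text
7.575 [0.52959824 0.05525093 0.24955446] [0.52908051 0.05644027 0.24950522] [ 0.099  0.103 -0.26   2.238 -0.128  0.286  0.239]
0 0.1 [ 0.099  0.103 -0.262  2.239 -0.128  0.286  0.239]
0 0.07 [ 0.069  0.175 -0.244  2.235 -0.082  0.217  0.195]
0 0.05 [-0.478  0.217  0.36   2.257 -0.742  0.213  0.826]
0 0.03 [-0.468  0.271  0.353  2.249 -0.946  0.193  1.023]
0 0.015 [-0.612  0.331  0.528  2.248 -1.263  0.24   1.321]
0 0 [ 0.459  0.436 -0.736  2.184  1.2    0.239 -1.   ]
0 -0.008 [ 0.453  0.458 -0.736  2.179  1.273  0.245 -1.066]
0 -0.016 [ 0.447  0.48  -0.733  2.173  1.339  0.251 -1.127]
1.6 0.1 [-0.156  0.09   0.007  2.252 -0.233  0.287 -1.234]
1.6 0.07 [-0.179  0.163  0.027  2.248 -0.311  0.221 -1.159]
1.6 0.05 [-0.636  0.231  0.544  2.265 -0.903  0.244 -0.589]
1.6 0.03 [-0.468  0.271  0.353  2.249 -0.946  0.193 -0.547]
1.6 0.015 [-0.53   0.319  0.429  2.244 -1.187  0.208 -0.318]
1.6 0 [ 0.459  0.436 -0.736  2.184  1.2    0.239 -2.571]
1.6 -0.008 [ 0.453  0.458 -0.736  2.179  1.273  0.245 -2.637]
1.6 -0.016 [ 0.447  0.48  -0.733  2.173  1.339  0.251 -2.697]
-1.6 0.1 [ 0.367  0.126 -0.
[... 242 characters left out ...]
-0.732  2.193  1.044  0.229  0.714]
-1.6 0 [ 0.459  0.436 -0.736  2.184  1.2    0.239  0.571]
-1.6 -0.008 [ 0.453  0.458 -0.736  2.179  1.273  0.245  0.504]
-1.6 -0.016 [ 0.447  0.48  -0.733  2.173  1.339  0.251  0.444]
3.1 0.1 [ 0.099  0.103 -0.262  2.239 -0.128  0.286  0.239]
3.1 0.07 [ 0.748  0.311 -1.016  2.205  0.746  0.312  2.583]
3.1 0.05 [ 0.727  0.383 -1.023  2.198  0.971  0.33   2.379]
3.1 0.03 [ 0.666  0.428 -0.971  2.192  1.112  0.326  2.248]
3.1 0.015 [ 0.582  0.439 -0.879  2.187  1.171  0.295  2.186]
3.1 0 [ 0.439  0.429 -0.712  2.185  1.181  0.228  2.155]
3.1 -0.008 [ 0.706  0.61  -1.078  2.167  1.439  0.459  1.997]
3.1 -0.016 [ 0.698  0.636 -1.077  2.162  1.479  0.474  1.97 ]
```

```bash
cat > pre.py <<'E'
from h import *
def overlay(tag):
    st=read_state(); foot=st['eef_pos']+R.from_rotvec(st['tool_rot']).apply([1,0,0])*D; out=[]
    for n in('side','scene'):
        c=snap(n,n+tag); I=cv2.resize(c['color'],None,fx=5,fy=5,interpolation=2)
        c5=dict(c); K=np.array(c['K']).copy(); K[:2]*=5; K[:2,2]+=2; c5['K']=K
        ring(c5,I,foot,RT,.019,(0,0,255)); ring(c5,I,CAP,RT,.029,(0,255,0)); ring(c5,I,foot+N*.043,RT,.022,(255,0,255))
        p=proj(c5,CAP)[0].astype(int); out.append(I[p[1]-300:p[1]+200,p[0]-200:p[0]+200])
    cv2.imwrite(f'pics/{tag}.png',np.hstack(out))
E
python3 - <<'E'
from pre import *
rv2=(RG*R.from_euler('x',-np.pi/2)).as_rotvec()
for h in(.1,.05):
    q=np.array(ik(at(h),rv2)); q[6]-=np.pi/2; set_joints(q)
    st=read_state(); print(st['eef_pos']-at(h),np.round(st['q'],3))
wait(.2)
try: movel(at(.012),.08,frame=RV)
except Unreachable as e:
    print(e)
    for h in np.arange(.045,.011,-.0055):
        q=ik(at(h),RV); print(h,np.round(q,3))
        if np.abs(q-read_state()['q']).max()>.3: break
        set_joints(q)
wait(.3); st=read_state(); print(st['clock'],st['eef_pos']-at(.012),st['tool_rot'],RV,st['ft_force'],np.round(st['q'],3))
overlay('preA')
E
```

```text
[ 0.00043542 -0.00158146 -0.0002064 ] [ 0.368  0.126 -0.543  2.225  0.012  0.288  0.113]
[-6.11221418e-05 -2.70932312e-04 -2.11176116e-04] [ 0.437  0.279 -0.667  2.21   0.56   0.217 -0.405]
9.725 [ 8.64080410e-05 -1.32119513e-04  3.69314326e-04] [-0.14672493  1.03954822  0.2535152 ] [-0.14657113  1.04008769  0.25386864] [ 0.56190277 -0.10870706 -3.35633146] [ 0.386  0.376 -0.638  2.195  0.978  0.194 -0.804]
```

View pics/preA.png

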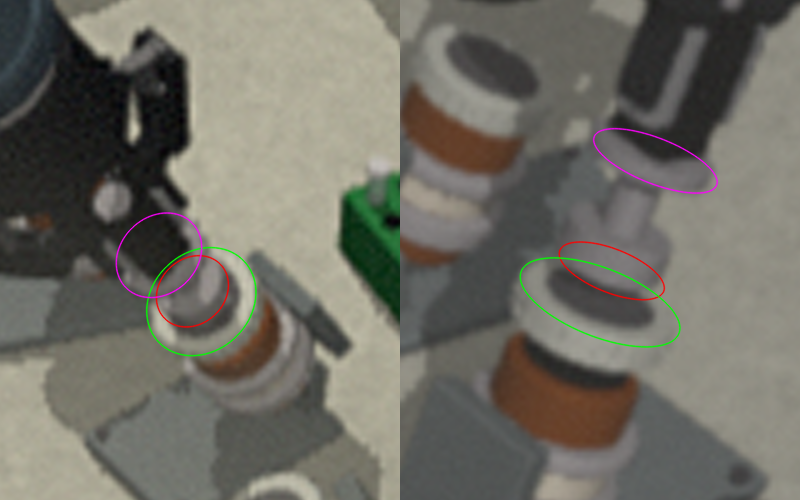

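The overlay shows cap and foot rings matching within a few px: scene good, side suggests the foot may be ~2–3 mm to the right. I'll move closer and zoom without the foot ring.

```bash
python3 - <<'E'
from pre import *
print(movel(at(.003),.05,frame=RV,until_force=5)); wait(.3); st=read_state(); print(st['clock'],st['eef_pos']-at(.003),st['ft_force'],np.round(st['q'],3))
foot=st['eef_pos']+R.from_rotvec(st['tool_rot']).apply([1,0,0])*D; out=[]
for n in('side','scene'):
    c=snap(n,n+'B'); s=8 if n=='side' else 6
    I=cv2.resize(c['color'],None,fx=s,fy=s,interpolation=2)
    p=(proj(c,CAP)[0]*s+s/2-.5).astype(int); o=p-[200,250]
    J=I[o[1]:o[1]+500,o[0]:o[0]+400].astype(float); J=np.clip((J-20)*1.35,0,255).astype(np.uint8)
    t=np.linspace(0,2*np.pi,36,endpoint=False)
    for P,rad,col in((foot,.019,(0,0,255)),(CAP,.029,(0,255,0)),(foot+N*.014,.019,(255,255,0))):
        X=P+RT.apply(np.c_[rad*np.cos(t),rad*np.sin(t),0*t])
        for q in proj(c,X)*s+s/2-.5-o: cv2.circle(J,tuple(int(round(v)) for v in q),1,col,-1)
    out.append(J)
cv2.imwrite('pics/preB.png',np.hstack(out))
E
```

```text
False
10.4583 [ 4.51256497e-05 -6.05155843e-06  2.18143874e-04] [-0.22440691  0.76424964 -1.8567619 ] [ 0.378  0.4   -0.635  2.19   1.08   0.194 -0.901]
```

View pics/preB.png

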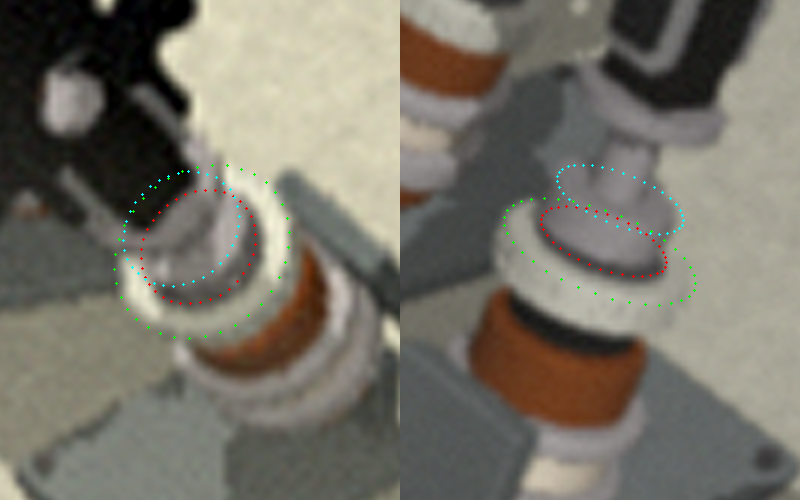

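Foot and cap agree to about 1–2 mm in both views, with an even dark crescent around the foot. But joint 6 is hugging its limit (0.194 vs 0.19), so I'll retract, shift along the redundancy, and then come down and press.

```bash
python3 - <<'E'
from h import *
movel(at(.05),.1,frame=RV)
q0=read_state()['q']; q=np.array([.727,.383,-1.023,2.198,.971,.33,2.379-np.pi])
set_joints((q0+q)/2); st=read_state(); print('mid',st['eef_pos']-at(.05))
set_joints(q); wait(.1); st=read_state(); print(st['eef_pos']-at(.05),st['q'])
movel(at(.03),.08,frame=RV); movel(at(.004),.08,frame=RV); wait(.3)
st=read_state(); print(st['clock'],st['eef_pos']-at(.004),(R.from_rotvec(st['tool_rot']).inv()*RG).as_rotvec(),np.round(st['q'],3),st['ft_force'])
E
```

```text
mid [-0.00071943  0.00037186 -0.00156747]
[1.43249160e-04 3.48970788e-04 3.03928505e-05] [ 0.72540072  0.38250901 -1.02086156  2.19807649  0.9689022   0.32911485
 -0.76083641]
12.95 [ 6.77515596e-05 -1.97793757e-04  3.57742841e-04] [-0.00023261  0.00044961  0.00033023] [ 0.522  0.447 -0.812  2.183  1.217  0.272 -1.005] [ 0.44264255  0.15912884 -3.1413922 ]
```

```bash
python3 - <<'E'
from h import *
f0=read_state()['ft_force']
for h in np.arange(.002,-.0171,-.001):
    movel(at(h),.02,frame=RV,until_force=60)
    st=read_state(); F=(st['ft_force']-f0)@N; lat=np.linalg.norm(st['ft_force']-f0-F*N)
    print(round(h*1e3),'act',np.round((st['eef_pos']-at(0))@N*1e3,2),'F',np.round(F,1),'lat',np.round(lat,1),'op',round(st['opening'],4),'j6',round(st['q'][5],3))
    if F>50 or (h<-.0105 and F>35): break
print(st['clock'])
E
```

```text
2 act 1.94 F 0.2 lat 0.5 op 0.0248 j6 0.27
1 act 0.94 F 0.7 lat 0.6 op 0.0251 j6 0.269
0 act -0.05 F -0.3 lat 0.4 op 0.025 j6 0.269
-1 act -0.83 F 7.9 lat 0.5 op 0.0251 j6 0.268
-2 act -1.89 F 8.8 lat 0.5 op 0.0249 j6 0.267
-3 act -3.04 F 6.3 lat 1.3 op 0.0252 j6 0.266
-4 act -4.13 F 3.7 lat 0.5 op 0.025 j6 0.266
-5 act -5.12 F 1.2 lat 0.4 op 0.0256 j6 0.265
-6 act -6.14 F 0.4 lat 0.5 op 0.0251 j6 0.264
-7 act -7.11 F 0.8 lat 0.2 op 0.0253 j6 0.264
-8 act -8.07 F 1.6 lat 0.8 op 0.0252 j6 0.263
-9 act -9.04 F 1.1 lat 0.3 op 0.0253 j6 0.263
-10 act -10.06 F 1.2 lat 0.5 op 0.0251 j6 0.262
-11 act -11.04 F 1.7 lat 0.5 op 0.0252 j6 0.262
-12 act -12.05 F 1.4 lat 0.3 op 0.0251 j6 0.261
-13 act -12.9 F 4.4 lat 1.1 op 0.0247 j6 0.261
-14 act -13.09 F 27.4 lat 2.4 op 0.0252 j6 0.261
-15 act -13.27 F 49.4 lat 4.6 op 0.0247 j6 0.261
17.45
```

The force trace is textbook: contact, a peak of about 9 N, give-way, then a hard stop after about 12.5 mm with negligible lateral force. I'll retract along the axis, check, and go back over the pad.

```bash
python3 - <<'E'
from h import *
movel(at(.02),.08,frame=RV); movel(at(.05),.1,frame=RV)
st=read_state(); print(np.round(st['q'],3))
s0=[.368,.126,-.543,2.225,.012,.288,.113]
set_joints(s0); c=snap('scene','scH'); d=snap('side','siH')
r=R.from_euler('y',np.pi/2).as_rotvec()
reach([.4952,-.2542,.20],r); wait(.4); st=read_state(); print(st['clock'],st['eef_pos'],st['tool_rot'],st['ft_force'],st['opening'])
e=snap('side','siU'); f=snap('scene','scU')
f5=lambda c,P,w,h,W,H:(lambda p:cv2.resize(c['color'][p[1]-h:p[1]+h,p[0]-w:p[0]+w],(W,H),interpolation=2))(proj(c,P)[0].astype(int))
foot=st['eef_pos']-[0,0,D]
cv2.imwrite('pics/home.png',np.vstack([np.hstack([f5(c,CAP,50,38,400,300),f5(d,CAP,50,38,400,300)]),np.hstack([f5(e,foot,50,38,400,300),f5(f,foot,50,38,400,300)])]))
E
```

```text
[ 0.723  0.381 -1.016  2.199  0.968  0.327 -0.761]
21.0833 [ 0.49533858 -0.25387123  0.20015099] [-5.83959613e-04  1.57047240e+00  3.91417167e-04] [ 0.19607755  0.58013119 -2.54767367] 0.025130031202683208
```

View pics/home.png

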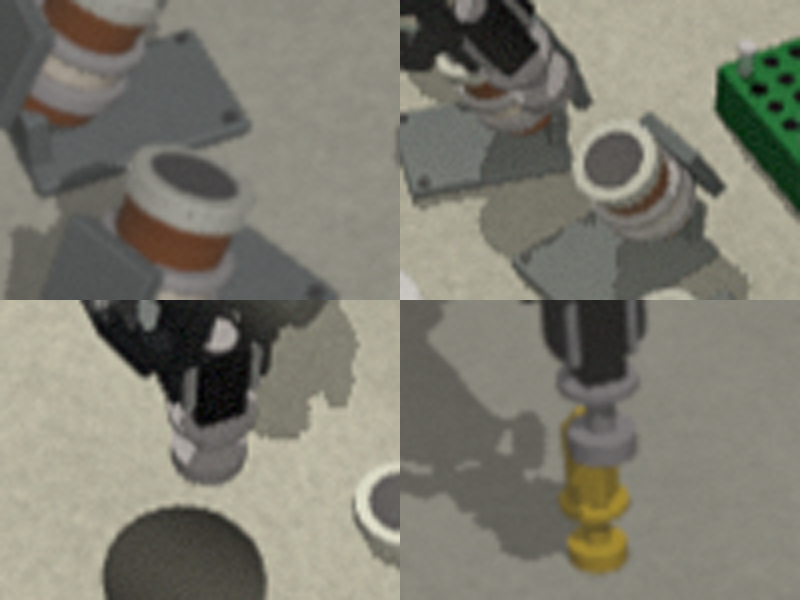

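The cap is home (top left: no plug visible), and the tool hangs upright. Now I'll set it on the pad, slightly nearer the centre.

```bash
python3 - <<'E'
from h import *
x,y=.4945,-.249
r=R.from_euler('y',np.pi/2).as_rotvec()
movel([x,y,.08],.1,frame=r); wait(.2); h=movel([x,y,.0625],.02,until_force=5); st=read_state(); print('contact',h,st['eef_pos'],st['tool_rot'],st['ft_force'])
wait(.3); release(); wait(.4); movel([x,y,.22],.1); wait(.3)
r=R.from_euler('y',np.pi/2).as_rotvec(); reach([.495,-.30,.26],r); wait(.5)
w=snap('wrist','wF'); s=snap('side','sF'); st=read_state(); print(st['clock'],st['opening'],st['ft_force'])
cv2.imwrite('pics/final.png',np.hstack([w['color'][:,120:520],cv2.resize(s['color'][120:420,200:450],(400,480))]))
E
```

```text
contact True [ 0.49429042 -0.24890863  0.06418473] [1.98227434e-04 1.57157222e+00 1.55477459e-04] [-0.70731265  0.56926266  5.25238845]
27.775 0.08528755209237955 [-0.34075541 -0.33549287 -0.55742147]
```

View pics/final.png

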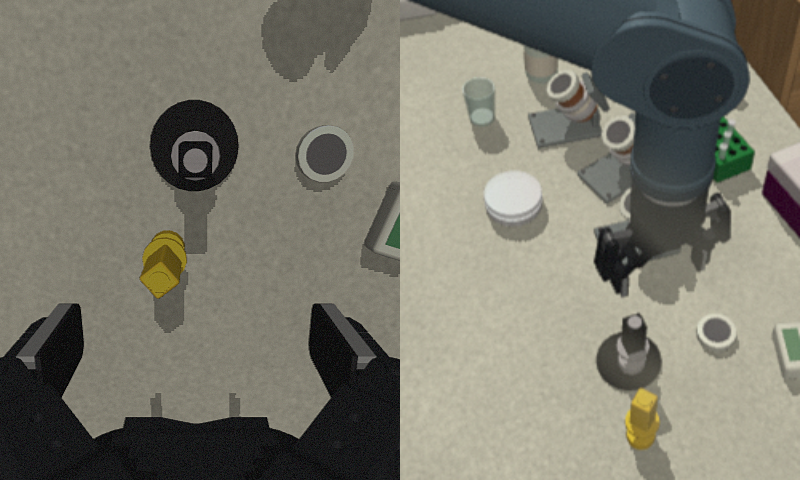

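The tool stands upright on the pad (wrist crop ≈(195,158)), with the gripper clear. The spare cap and the yellow look-alike are where they were.

```bash
python3 -c "
from bench import *
job_done(); print(read_state()['clock'])"
```

```text
the job is handed in; nothing more can be done
the job is handed in; nothing more can be done
```

The proud cap, on the middle jar, is pressed fully home. The seating tool is standing upright on its rubber pad again, released. I handed the job in at about 28 s on the robot's clock.

- **Press:** I gripped the black tool at mid-grip and pressed along the jar's axis, tilted 30° with the stand turned about 0.28 rad. Force rose to about 9 N, gave way, then hit a hard stop after about 12.5 mm of travel. I stopped at 49 N; sideways force stayed below 5 N.
- **Cap check:** The picture after the press shows no black plug under the cap's skirt.
- **Tool check:** The tool touched down on the pad at the same arm height as when I picked it up, so it had not slipped in the grip. It stands about 5 mm from the pad's centre.
- **Loose things:** In the last pictures the spare cap and the yellow look-alike were where they had been. The arm did not go near the bottle, dishes or beaker, but I did not compare each one's position.
- **Disagreement and first descent:** The cameras disagreed by about 1–2 mm on the cap's position, so the foot may have been that far off centre. The first straight descent was refused for joint range. The second ran joint 6 at 0.194, very close to its 0.19 limit, so I backed off and changed the arm's posture before pressing.

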